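Push a praline tray through the sprung gate of the wrapper's feed chute

TASK

Feed the praline tray that stands in the chute: with one fingertip swing the gate's bar open in the feed direction and hold it open, and at the same time push the tray along the chute with the other finger, past the gate and fully home against the end stop, without the gate ever touching the tray. Then withdraw the fingers so that the gate springs fully shut behind the tray. Only push, never lift or tip the tray, and leave everything else undisturbed.

Things in the scene. Friction and masses are not known exactly. Their poses are not given: they have to be found in the camera images.
- station: Feed bed: fixed steel plate with a white chute. Origin on the table (z 0) exactly under the gate's vertical hinge axis; +y is the feed direction, +x runs from the hinge across the chute. It stands and is turned differently each time. In its frame (mm): plate x -53 to 197, y -200 to 220, top z 8; white chute floor x 50 to 130, z 10; hinge post at x 0 y 0, radius 10, top z 70.
- lane (a point): Point on the bare plate (station x 28, y 0, z 8 mm) between hinge post and low fence. A finger can travel along station y here, x 10 to 46, or also above the low fence. Low guide fence: x 46 to 50, top z 20; other fence: x 130 to 134, top z 30; both y -180 to 120.
- end_stop (a point): Middle of the end stop's face on the chute floor (station x 90, y 120, z 10 mm): a dark upright bar across the chute, x 48 to 132, z 8 to 38. A tray fully home touches it: tray centre at station x 90, y 92.
- gate (a joint): Swing gate about the vertical axis at the station's origin. 0: shut, bar along station +x across the chute. Growing: swings towards station +y, to 1.6 rad. Dark steel bar from hinge to 182 mm out, 6 mm thick, z 54 to 66 mm, passing 8 mm above the tray. A light damped spring (0.04 Nm shut, 0.07 Nm open) shuts it from any angle in about 1.5 s when let go; it can only open downstream.
- gate_bar (a point): Middle of the gate's bar, 100 mm from the hinge, z 60 mm. A finger moving along station +y, 20 to 35 mm from the hinge in x, swings the bar ahead of it and keeps it open while sliding along it.
- gate_plate (a point): Centre of the stop plate that hangs from the bar and bars the tray's way: 54 to 76 mm from the hinge, 5 mm thick, z 15 to 54 mm. When shutting it sweeps the chute up to 60 mm past the gate line (station y 0); a tray that is home is clear of it.
- tray_centre (a point): Centre (half-way up) of the tray to feed: open brown cardboard tray of six pralines, 76 mm across the chute (its x), 56 mm along it (its y), 36 mm high, 100 to 200 g, centre at z 28, top z 46 mm. It stands in the chute with 2 mm play each side, its centre at first 85 to 125 mm before the gate line (station y -125 to -85, x 90).
- tray_done: Bystander: a like tray already fed, standing on the chute beyond the end stop. Origin under its centre.
- roller: Bystander: spare black rubber roller standing upright on the bed, diameter 42, height 46 mm, station x about 172, upstream of the gate. Origin under its centre.
- tray_next1: Bystander: a like tray waiting on the table, to the robot's right. Origin under its centre.
- tray_next2: Bystander: another such waiting tray.
- tape_core: Bystander: cardboard tape core, diameter 90, height 50 mm, on the far side of the table.
- driver: Bystander: screwdriver lying on the far side of the table.
- grease: Bystander: white grease jar, diameter 52, height 90 mm, on the robot's left.

How it is judged:
On the way, in this order (a step that is already met when the one before it is completed fails the run):
1. a finger has swung the gate open (over 0.5 rad) and holds it while the tray's centre is still before the gate (value of joint gate above 0.5 rad and contact force between the fingers and gate above 0.1 N and y of tray_centre in the frame of station below 0.005 m), for 0.05 s.
2. the tray goes through the gate line while a finger holds the gate open (over 0.7 rad) (value of joint gate above 0.7 rad and contact force between the fingers and gate above 0.1 N and y of tray_centre in the frame of station between 0.015 and 0.07 m), for 0.1 s.
At the end, for the whole second after the job is handed in: The tray stands flat in the chute, at rest, its front within 6 mm of the end stop, and the gate is shut behind it (joint below 0.06 rad) (y of tray_centre in the frame of station between 0.086 and 0.098 m and x of tray_centre in the frame of station between 0.083 and 0.097 m and height (world z) of tray_centre below 0.032 m and angle between tray_centre's own z axis and vertical below 0.06 rad and angle between the y axis of tray_centre and the y axis of station, either way round below 0.12 rad and linear speed of tray below 0.01 m/s and value of joint gate below 0.06 rad); the robot touches nothing.
It fails at once if the gate touches the tray (over 0.3 N) (contact force between gate and tray above 0.3 N).
It fails at once if the tray is lifted by more than 10 mm (height (world z) of tray_centre above 0.038 m).
It fails at once if the tray is tipped by more than 0.2 rad (angle between tray_centre's own z axis and vertical above 0.2 rad).
It fails at once if a bystander is moved by more than 20 mm (distance of any of tray_done, roller, tray_next1, tray_next2, tape_core, driver, grease from where it was at the start of the episode above 0.02 m).
It also fails if it takes over 45 s, if anything falls off the work surface, if the arm or the gripper's body presses on something with over 40 N, if the wrist force passes 120 N, or if a joint passes its speed limit or range.

ROBOT

A 7-joint arm with a two-finger parallel gripper is mounted at the origin on the work surface. World frame = base frame: x ahead of the robot, y to its left, z up, the work surface at z = 0. Lengths are in m, angles in rad, forces in N, time in s.
With the tool pointing down it reaches from about 0.425 to 0.875 m from the base axis. Payload 4.7 kg.
Tool frame: the origin (TCP) lies on the mounting face of the last link; the fingertips stand 182 mm ahead of it and the grasp point (between the pads) lies 164 mm ahead of it; x points along the fingers, y is the direction in which the jaws open and shut, and the axes are right-handed (so a half turn about x gives the same grasp; the last joint's range is limited). The gripper opens to 87 mm and grips with 3 to 60 N. Pads are 19 mm wide; open, the fingers measure 117 mm over their backs; the gripper's body (75 mm by 190 mm) begins 51 mm behind the grasp point.
Start: joints at [-1.31, 0.321, -0.07, 1.45, 0.023, 1.371, -0.057], TCP at [0.159, 0.63, 0.405] pointing down, gripper open.
Joint ranges: [-2.86, 2.86], [-0.3, 2.09], [-1.38, 1.24], [0.06, 2.45], [-1.56, 4.7], [0.09, 2.05], [-2.69, 2.69]. Speed limits (rad/s): [2.57, 2.57, 3.14, 3.14, 3.14, 3.14, 3.14].

INTERFACE

Orientations are given as a rotation vector (axis times angle).
In Python, from bench import monitor, get_image, ctrl gives the robot as it stands.
- The arm moves only by the shell command python3 -m creep 'ROWS' [FORCE]. ROWS is JSON, a list of rows, each a list of 7 numbers: the shift along the tool's x, y, z in mm, then the turn, a rotation vector about the tool's x, y, z in rad, then the finger opening in mm, from 0 to 87. A call has 1 to 5 rows; each row shifts and turns the commanded pose from where the row before left it, along the tool's axes as they then stand; what a row does not reach is not made up. A row lasts 1/10 s, in which the tool goes at most 50 mm and 8.59 degrees, less where a joint would pass 70% of its speed; a pose out of reach is approached as far as the arm can. A call is refused whole if a number of a shift passes 50 or a number of a turn 0.15, either way. A call with a gripper value outside its range is refused whole. The fingers move at their own pace and stop on an object; FORCE is the grip in N (left out, the last holds). Time passes only in rows, so rows that do not move let the fingers close. It gives the time, the measured TCP pose, the force and the opening at its end, in the units of the state.
- monitor.get_state(): the state, without advancing time (a new reading comes with each control period).
- get_image(name): name is "scene" or "side" or "wrist"; returns a dict with "img" (384x512x3 uint8, red, green, blue), "mtx" (3x3 intrinsics, pixels), "D" ([k1, k2, p1, p2, k3] as OpenCV has them; the pictures are not rectified), "view" (4x4, takes a point from world to camera coordinates). Camera axes: x right, y up, looking along -z (the intrinsics and any distortion apply to the point x, -y, -z); pixel columns grow to the right and rows downward; lengths in m; the calibration is good to about 2 mm. A picture is of the moment at which its call begins. There is no depth.
- ctrl.close_job(): hands the job in, once; it reports no verdict.
The state is a dict: "time": time; "joint_positions": joint angles; "qd": joint speeds; "joint_torque": joint torques, N m; "position": TCP position; "tool_rot": TCP orientation; "ft_force": force on the tool from outside, world axes, zero at the start; "torque": the same for the moment, N m; "grip_width": opening from 0.0 (shut) to 1.0 (fully open).
Only numpy, scipy, OpenCV 4.12 (cv2) and the standard library are available. Lean on these libraries where they do the work, as an engineer would, in place of code of your own. Each camera call takes 0.05 s, during which the arm holds its last target.

## Working session

There is one attempt and no reset: what is moved stays moved. The work goes in short steps, Python scripts to look and compute and a shell command to move; the robot and the scene stay as the last step left them, time stands still between calls to the robot, and variables do not carry over. Pictures are saved under pics/ and viewed, and the job is handed in when it is done.

```bash
ls; mkdir -p pics; python3 - <<'E'
from bench import monitor,get_image
import cv2,numpy as np
s=monitor.get_state();print(s)
for n in ["scene","side","wrist"]:
    d=get_image(n);cv2.imwrite(f"pics/{n}0.png",d["img"][:,:,::-1]);np.savez(f"pics/{n}0.npz",**d)
    print(n,d["mtx"],d["D"],d["view"])
E
```

```text
pics
{'time': 0.0, 'joint_positions': array([-1.30988773,  0.3218419 , -0.07007525,  1.45169777,  0.02261701,
        1.37079307, -0.05687879]), 'qd': array([-0.00150787, -0.00116542,  0.0008987 , -0.00078795, -0.00026705,
        0.00042515, -0.00122229]), 'joint_torque': array([ 1.93524215e-04, -4.91285598e+01, -4.04053247e-01, -3.12533891e+01,
       -6.40400453e-02,  4.38581093e-02,  1.70417215e-04]), 'position': array([0.15879032, 0.63009048, 0.40363739]), 'tool_rot': array([ 0.19218644,  1.56222315, -0.19525501]), 'ft_force': array([ 0.28358907, -0.25357009,  0.15077321]), 'torque': array([ 0.00036132, -0.00393253,  0.00202085]), 'grip_width': 1.001425692948153}
scene [[375.64178505   0.         255.70204578]
 [  0.         375.64178505 194.53187241]
 [  0.           0.           1.        ]] [-0.09085998  0.          0.          0.          0.        ] [[-0.89033385  0.45504978  0.01534052  0.55316084]
 [-0.26487806 -0.5450668   0.79545069  0.14264584]
 [ 0.37033127  0.70415331  0.60582413 -1.35304846]
 [ 0.          0.          0.          1.        ]]
side [[458.54550767   0.         249.08867758]
 [  0.         458.54550767 190.36150581]
 [  0.           0.           1.        ]] [-0.14100084  0.          0.          0.          0.        ] [[ 0.82741951 -0.56137294  0.01540703 -0.4838366 ]
 [ 0.36420049  0.55728213  0.74618672 -0.29465394]
 [-0.4274751  -0.6117982   0.66555841 -0.99567707]
 [ 0.          0.          0.          1.        ]]
wrist [[276.3602302    0.         250.39820314]
 [  0.         276.3602302  187.1848189 ]
 [  0.           0.           1.        ]] [-0.053977  0.        0.        0.        0.      ] [[ 0.24401821  0.96976877 -0.00191099 -0.64891231]
 [-0.93900878  0.23578492 -0.25033574  0.02994579]
 [-0.2423172   0.06288091  0.9681572  -0.38965876]
 [ 0.          0.          0.          1.        ]]
```

View pics/scene0.png

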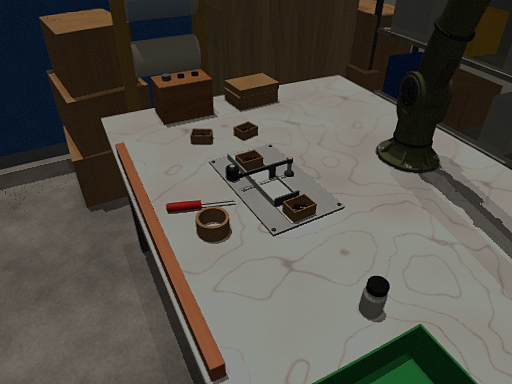

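View pics/side0.png

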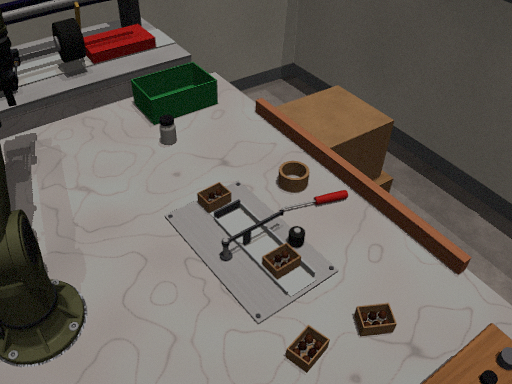

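View pics/wrist0.png

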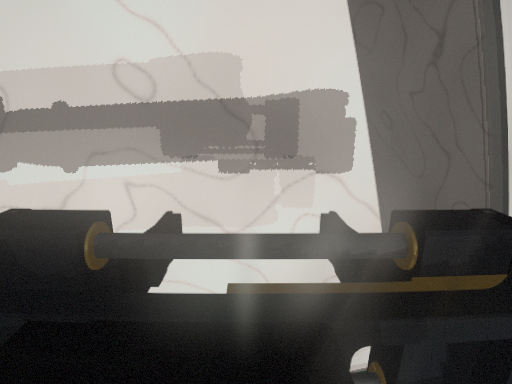

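```bash
python3 - <<'E'
import cv2,numpy as np
a=cv2.imread("pics/side0.png")[160:335,150:350];cv2.imwrite("pics/side0z.png",cv2.resize(a,None,fx=4,fy=4,interpolation=cv2.INTER_CUBIC)[:600*2])
cv2.imwrite("pics/side0z.png",cv2.resize(a,None,fx=3.4,fy=3.4,interpolation=cv2.INTER_CUBIC))
a=cv2.imread("pics/scene0.png")[130:250,195:355];cv2.imwrite("pics/scene0z.png",cv2.resize(a,None,fx=5,fy=5,interpolation=cv2.INTER_CUBIC))
E
```

```text
(no output)
```

View pics/side0z.png

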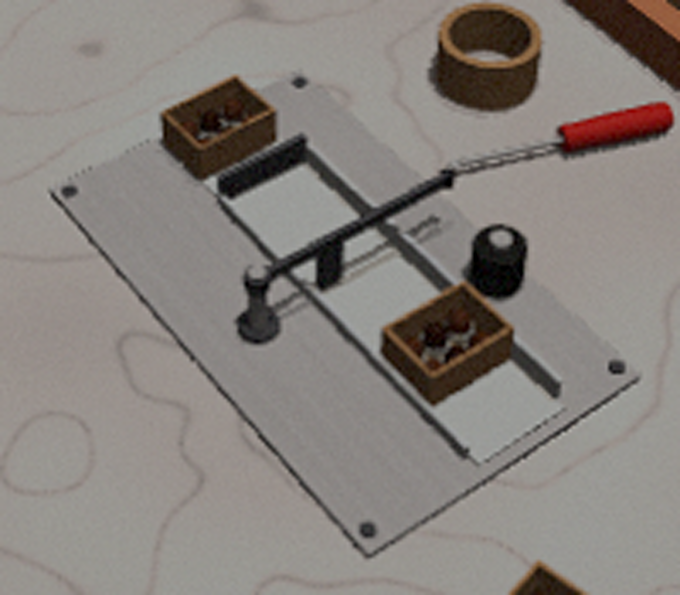

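View pics/scene0z.png

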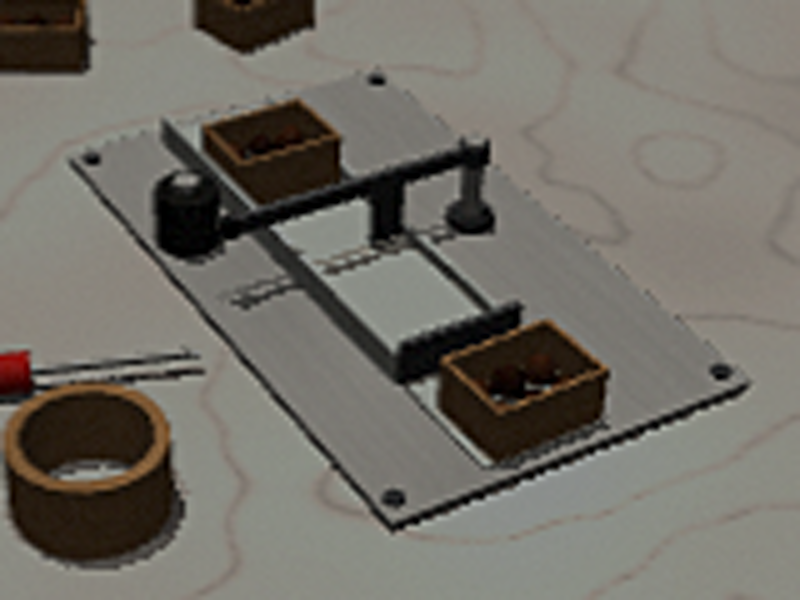

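```bash
cat > h.py <<'E'
import cv2,numpy as np
def load(f): return dict(np.load(f))
def ray(d,px):
    p=cv2.undistortPoints(np.array(px,float).reshape(-1,1,2),d["mtx"],d["D"]).reshape(-1,2)
    R=d["view"][:3,:3];t=d["view"][:3,3]
    c=np.c_[p[:,0],-p[:,1],-np.ones(len(p))]
    return -R.T@t, c@R
def onz(d,px,z):
    o,r=ray(d,px); k=(z-o[2])/r[:,2]; return o+k[:,None]*r
def proj(d,P):
    P=np.atleast_2d(P); c=P@d["view"][:3,:3].T+d["view"][:3,3]
    q=np.c_[c[:,0],-c[:,1],-c[:,2]]
    return cv2.projectPoints(q,np.zeros(3),np.zeros(3),d["mtx"],d["D"])[0].reshape(-1,2)
E
python3 - <<'E'
from h import *
def blob(d,u,v,r=4):
    g=cv2.cvtColor(d["img"],cv2.COLOR_RGB2GRAY).astype(float)
    u0,v0=int(round(u)),int(round(v)); w=g[v0-r:v0+r+1,u0-r:u0+r+1]
    bg=np.median(w); m=np.clip(bg-w-25,0,None); 
    # keep central component
    n,l=cv2.connectedComponents((m>0).astype(np.uint8)); k=l[r,r]; m=m*(l==k) if k else m
    yy,xx=np.mgrid[-r:r+1,-r:r+1]; return u0+(m*xx).sum()/m.sum(),v0+(m*yy).sum()/m.sum()
# order: (x-,y+),(x+,y+),(x+,y-),(x-,y-)
S=[(69,191),(299,82),(616,367),(368,530)]; C=[(721,371),(394,497),(92,158),(376,79)]
for f,L,s,o in(("side",S,3.4,(150,160)),("scene",C,5,(195,130))):
    d=load(f"pics/{f}0.npz")
    px=[blob(d,(x+.5)/s-.5+o[0],(y+.5)/s-.5+o[1]) for x,y in L]
    P=onz(d,px,0.009)[:,:2]*1000
    c=P.mean(0); ex=(P[1]+P[2]-P[0]-P[3])/2; ey=(P[0]+P[1]-P[2]-P[3])/2
    a=np.arctan2(ey[1],ex[1]*0+ey[0])-np.pi/2; b=np.arctan2(ex[1],ex[0])
    print(f,np.round(px,1).tolist(),P.round(1).tolist(),c,np.linalg.norm(ex),np.linalg.norm(ey),a,b)
    th=a; R=np.array([[np.cos(th),-np.sin(th)],[np.sin(th),np.cos(th)]])
    print("origin",c-R@[72,10])
E
```

```text
side [[169.9, 215.8], [237.6, 183.8], [330.8, 267.8], [257.6, 315.5]] [[409.1, 125.1], [635.9, 135.5], [655.6, -252.5], [428.4, -264.1]] [532.27325459 -64.02987981] 227.2353497609657 389.0600260106657 0.05008411532762147 0.048407350829847616
origin [460.86417058 -77.62188924]
scene [[338.7, 204.0], [272.4, 230.0], [213.0, 161.5], [269.9, 145.6]] [[410.5, 126.9], [641.7, 138.6], [656.9, -251.7], [428.9, -262.0]] [534.5021455  -62.05612604] 229.83240691373155 389.95275915250664 0.04312734097401094 0.048058269290174455
origin [463.00023368 -75.15103369]
```

```bash
python3 - <<'E'
from h import *
th=0.0478;O=np.array([.462,-.0764,0]);c,s=np.cos(th),np.sin(th);R=np.array([[c,-s,0],[s,c,0],[0,0,1]])
W=lambda p:(np.array(p,float)/1000)@R.T+O
for f,sc,o,sz in(("side",3.4,(150,160),(200,175)),("scene",5,(195,130),(160,120))):
    d=load(f"pics/{f}0.npz"); im=cv2.resize(d["img"][o[1]:o[1]+sz[1],o[0]:o[0]+sz[0],::-1],None,fx=sc,fy=sc,interpolation=cv2.INTER_CUBIC)
    def pl(P,col,cl=True):
        q=(proj(d,W(P))-o+.5)*sc-.5; cv2.polylines(im,[np.round(q*8).astype(int)],cl,col,1,cv2.LINE_AA,3)
    pl([[-53,-200,8],[197,-200,8],[197,220,8],[-53,220,8]],(0,0,255))
    pl([[50,120,10],[130,120,10],[130,120,38],[50,120,38]],(0,255,0))
    pl([[50,-180,20],[50,120,20]],(255,0,0),0);pl([[130,-180,30],[130,120,30]],(255,0,0),0)
    pl([[0,0,66],[182,0,66]],(0,255,255),0)
    t=np.linspace(0,6.28,30);pl(np.c_[10*np.cos(t),10*np.sin(t),t*0+70],(255,0,255))
    cv2.imwrite(f"pics/{f}ov.png",im)
E
```

```text
(no output)
```

View pics/sideov.png

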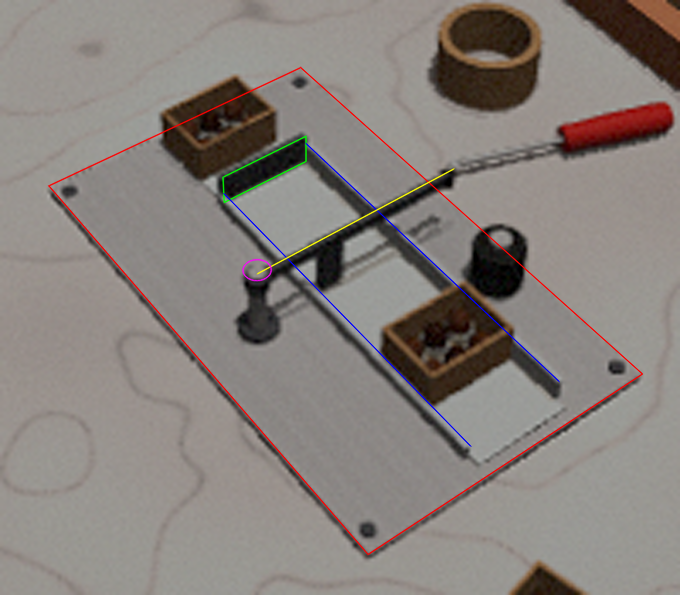

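View pics/sceneov.png

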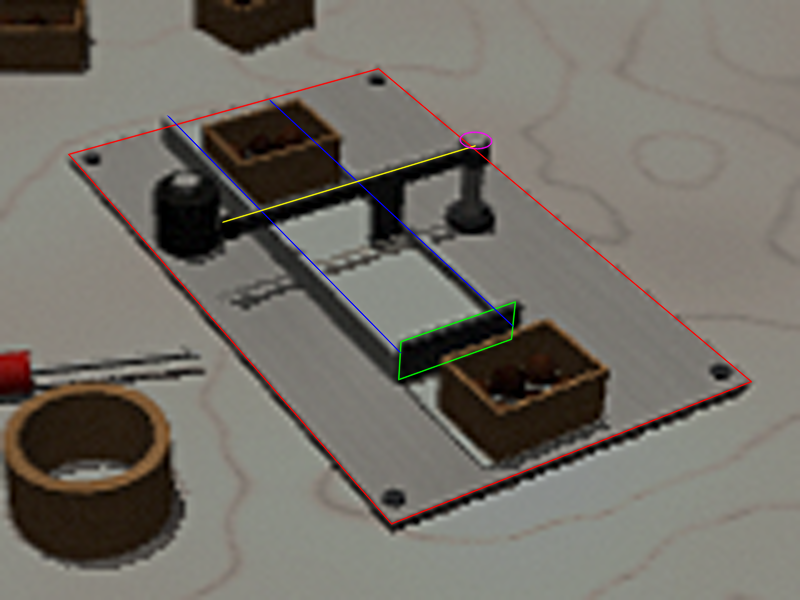

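```bash
cat >> h.py <<'E'
from scipy.spatial.transform import Rotation as Ro
th=0.0478;O=np.array([.462,-.0764,0]);c_,s_=np.cos(th),np.sin(th);RS=np.array([[c_,-s_,0],[s_,c_,0],[0,0,1]])
W=lambda p:(np.array(p,float)/1000)@RS.T+O
S=lambda p:((np.array(p,float)-O)@RS)*1000
def plan(st,tx,ty,tz,ang=None,n=None):
    """to station tip centre x,y,z (mm), jaw dir angle (deg, station). prints remaining tool shift and turn"""
    R=Ro.from_rotvec(st["tool_rot"]); M=R.as_matrix()
    tip=st["position"]+M[:,0]*.182
    g=W([tx,ty,tz])
    print("tip station",S(tip).round(1),"t",st["time"],"F",np.round(st["ft_force"],2),"grip",round(st["grip_width"],3))
    best=None
    for k in ([0,180] if ang is not None else []):
        a=np.radians(ang+k)+th; y=np.array([np.cos(a),np.sin(a),0]);x=np.array([0,0,-1.]);T=np.c_[x,y,np.cross(x,y)]
        rv=Ro.from_matrix(M.T@T).as_rotvec(); print("k",k,"turn tool",rv.round(3))
        tcp=g-T[:,0]*.182; print("  TCP shift in tool axes now mm",(M.T@(tcp-st["position"])*1000).round(1)," in goal axes",(T.T@(tcp-st["position"])*1000).round(1))
E
python3 - <<'E'
from h import *
from bench import monitor
for f,L,s,o in(("side",[(384,343),(435,374),(513,325),(462,285)],3.4,(150,160)),("scene",[(203,126),(298,101),(341,136),(246,165)],5,(195,130))):
    d=load(f"pics/{f}0.npz");px=[((x+.5)/s-.5+o[0],(y+.5)/s-.5+o[1]) for x,y in L]
    P=S(onz(d,px,.046));print(P.round(1)[:,:2].tolist(),P.mean(0))
d=load("pics/side0.npz");print("grease",onz(d,[(168,142)],0),"tape",onz(d,[(293,185)],0.02))
st=monitor.get_state();M=Ro.from_rotvec(st["tool_rot"]).as_matrix();print(M.round(3))
plan(st,61,-116,120,127.5)
E
```

```text
[[44.4, -90.7], [55.7, -133.0], [128.0, -131.9], [123.2, -81.6]] [  87.82094622 -109.30250618   46.        ]
[[126.9, -132.6], [55.1, -130.8], [52.5, -77.9], [124.6, -76.4]] [  89.79010463 -104.44410081   46.        ]
grease [[0.56380674 0.44791903 0.        ]] tape [[0.76050436 0.0328323  0.02      ]]
[[-0.     0.244  0.97 ]
 [-0.001  0.97  -0.244]
 [-1.    -0.001  0.   ]]
tip station [-269.2  719.9  221.9] t 0.15 F [-0.08  0.63  0.52] grip 1.001
k 0 turn tool [-0.949 -0.001  0.001]
  TCP shift in tool axes now mm [ 103.  -704.2  558.7]  in goal axes [ 101.9 -864.4 -247.2]
k 180 turn tool [2.193e+00 2.000e-03 1.000e-03]
  TCP shift in tool axes now mm [ 103.  -704.2  558.7]  in goal axes [101.9 864.4 247.2]
```

```bash
R='[[0,0,50,0.08,0,0,87],[0,0,50,0.08,0,0,87],[0,0,50,0.08,0,0,87],[0,0,50,0.08,0,0,87],[0,0,50,0.08,0,0,87]]' >/dev/null; python3 -m creep '[[0,0,30,0.04,0,0,87],[0,0,50,0.08,0,0,87],[0,0,50,0.08,0,0,87],[0,0,50,0.08,0,0,87],[0,0,50,0.08,0,0,87]]' && python3 -m creep '[[0,0,50,0.08,0,0,87],[0,0,50,0.08,0,0,87],[0,0,50,0.08,0,0,87],[0,0,50,0.08,0,0,87],[0,0,50,0.08,0,0,87]]' && python3 -c "
from h import *
from bench import monitor
st=monitor.get_state();print(st['joint_positions'].round(3));plan(st,61,-119,120,127.5)"
```

```text
time: 0.65
position: [0.3725, 0.5433, 0.4043]
tool_rot: [0.477, 1.518, -0.478]
ft_force: [0.2, 0.2, -0.1]
grip_width: 1.001
time: 1.15
position: [0.551, 0.3703, 0.4042]
tool_rot: [0.787, 1.424, -0.787]
ft_force: [0.5, 0.1, -0.6]
grip_width: 1.001
[-0.826  0.352  0.255  1.424 -0.089  1.377 -0.008]
tip station [110.2 441.9 222.2] t 1.15 F [ 0.53  0.1  -0.65] grip 1.001
k 0 turn tool [-1.712 -0.     0.   ]
  TCP shift in tool axes now mm [ 102.4 -318.2  464.6]  in goal axes [ 102.2 -415.1 -380.5]
k 180 turn tool [1.429 0.    0.   ]
  TCP shift in tool axes now mm [ 102.4 -318.2  464.6]  in goal axes [102.2 415.1 380.5]
```

```bash
python3 -m creep '[[0,5,48,0.12,0,0,87],[0,5,48,0.12,0,0,87],[0,5,48,0.12,0,0,87],[0,5,48,0.12,0,0,87],[0,5,48,0.12,0,0,87]]' && python3 -m creep '[[0,5,48,0.12,0,0,87],[0,5,48,0.12,0,0,87],[0,5,48,0.12,0,0,87],[0,5,48,0.12,0,0,87],[0,0,0,0,0,0,87]]' && python3 -c "
from h import *
from bench import monitor
st=monitor.get_state();print(st['joint_positions'].round(3));plan(st,61,-119,120,127.5)"
```

```text
time: 1.65
position: [0.6491, 0.1536, 0.4041]
tool_rot: [1.239, 1.189, -1.24]
ft_force: [0.9, 0.0, -0.2]
grip_width: 0.999
time: 2.15
position: [0.6248, -0.0447, 0.4054]
tool_rot: [1.585, 0.905, -1.59]
ft_force: [-0.1, 0.1, -0.3]
grip_width: 1.0
[-0.459  0.3    0.604  1.534 -0.168  1.362 -0.372]
tip station [164.   23.1 223.4] t 2.15 F [-0.06  0.11 -0.32] grip 1.0
k 0 turn tool [-2.805  0.004  0.006]
  TCP shift in tool axes now mm [104.1  -8.2 175.6]  in goal axes [ 103.4  -50.6 -168.8]
k 180 turn tool [ 0.337  0.004 -0.003]
  TCP shift in tool axes now mm [104.1  -8.2 175.6]  in goal axes [103.4  50.6 168.8]
```

```bash
python3 -m creep '[[0,0,0,0.112,0,0,87],[0,0,0,0.112,0,0,87],[0,0,0,0.113,0,0,87],[0,13,42,0,0,0,87],[0,13,42,0,0,0,87]]' && python3 -m creep '[[0,12,42,0,0,0,87],[0,12,42,0,0,0,87],[30,0,0,0,0,0,87],[0,0,0,0,0,0,87],[0,0,0,0,0,0,87]]' && python3 -c "
from h import *
from bench import monitor
st=monitor.get_state();print(st['joint_positions'].round(3));plan(st,61,-119,75,127.5)"
```

```text
time: 2.65
position: [0.5808, -0.1085, 0.4041]
tool_rot: [1.8, 0.68, -1.802]
ft_force: [-0.4, -1.6, 1.1]
grip_width: 0.997
time: 3.15
position: [0.5337, -0.1815, 0.3745]
tool_rot: [1.802, 0.68, -1.804]
ft_force: [-0.1, 0.2, -0.4]
grip_width: 0.997
[-0.369  0.181  0.732  1.734 -0.127  1.276 -0.459]
tip station [  66.4 -108.3  192.5] t 3.15 F [-0.05  0.18 -0.39] grip 0.997
k 0 turn tool [-3.124e+00 -2.000e-03  1.000e-03]
  TCP shift in tool axes now mm [117.5   5.   10.9]  in goal axes [117.5  -5.  -10.9]
k 180 turn tool [0.017 0.    0.002]
  TCP shift in tool axes now mm [117.5   5.   10.9]  in goal axes [117.5   5.   10.9]
```

```bash
python3 -m creep '[[20,5,11,0.017,0,0,87],[45,0,0,0,0,0,87],[47,0,0,0,0,0,87],[0,0,0,0,0,0,87],[0,0,0,0,0,0,87]]' && python3 -c "
from h import *
from bench import monitor,get_image
st=monitor.get_state();plan(st,61,-119,23,127.5)
for n in ['side','scene']:
    d=get_image(n);np.savez(f'pics/{n}1.npz',**d)
    o,sz=((150,130),(200,190)) if n=='side' else ((195,100),(160,140))
    a=d['img'][o[1]:o[1]+sz[1],o[0]:o[0]+sz[0],::-1];cv2.imwrite(f'pics/{n}1.png',cv2.resize(a,None,fx=3,fy=3,interpolation=cv2.INTER_CUBIC))
"
```

```text
time: 3.65
position: [0.5294, -0.193, 0.2637]
tool_rot: [1.813, 0.665, -1.814]
ft_force: [-0.2, -1.0, 0.9]
grip_width: 1.0
tip station [  61.7 -119.7   81.7] t 3.65 F [-0.2  -1.    0.92] grip 1.0
k 0 turn tool [-3.141e+00  0.000e+00  1.000e-03]
  TCP shift in tool axes now mm [58.7 -1.   0.2]  in goal axes [58.7  1.  -0.2]
k 180 turn tool [ 0.001  0.001 -0.   ]
  TCP shift in tool axes now mm [58.7 -1.   0.2]  in goal axes [58.7 -1.   0.2]
```

View pics/side1.png

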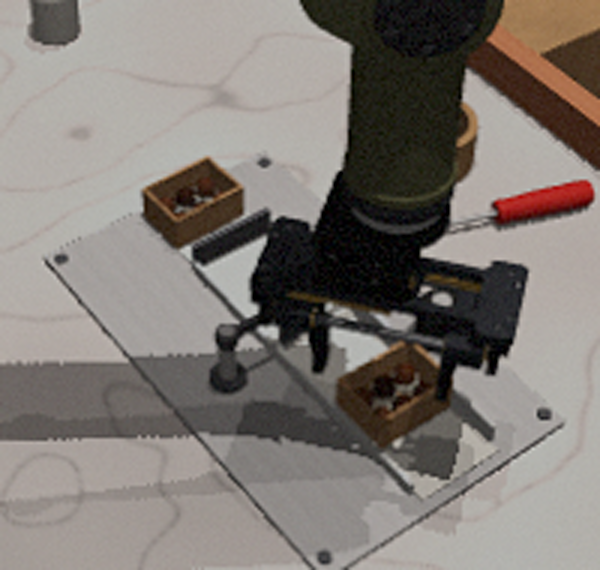

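View pics/scene1.png

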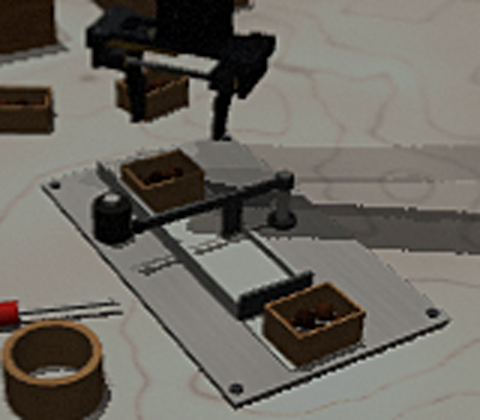

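```bash
python3 -c "
from h import *
d=load('pics/side1.npz');print(S(onz(d,[(150+319/3,130+370/3),(150+443/3,130+398/3)],.0817)).round(1))
d=load('pics/scene1.npz');print(S(onz(d,[(195+137/3,100+122/3),(195+221/3,100+138/3)],.0817)).round(1))
"
```

```text
[[  26.7  -87.8   81.7]
 [  85.4 -165.3   81.7]]
[[  95.7 -151.9   81.7]
 [  31.8  -77.2   81.7]]
```

```bash
python3 -m creep '[[20,-1,0,0,0,0,87],[20,0,0,0,0,0,87],[18,0,0,0,0,0,87],[0,0,0,0,0,0,87],[0,0,0,0,0,0,87]]' && python3 -c "
from h import *
from bench import monitor,get_image
st=monitor.get_state();plan(st,61,-119,23,127.5);plan(st,61,-40,23,127.5)
for n in ['side','scene']:
    d=get_image(n);np.savez(f'pics/{n}2.npz',**d)
    o,sz=((150,130),(200,190)) if n=='side' else ((195,100),(160,140))
    a=d['img'][o[1]:o[1]+sz[1],o[0]:o[0]+sz[0],::-1];cv2.imwrite(f'pics/{n}2.png',cv2.resize(a,None,fx=3,fy=3,interpolation=cv2.INTER_CUBIC))
"
```

```text
time: 4.25
position: [0.5288, -0.1933, 0.2068]
tool_rot: [1.817, 0.662, -1.812]
ft_force: [1.4, 0.3, 0.7]
grip_width: 0.999
tip station [  61.7 -120.1   24.8] t 4.25 F [1.4  0.31 0.66] grip 0.999
k 0 turn tool [ 3.14e+00 -4.00e-03  3.00e-03]
  TCP shift in tool axes now mm [ 1.8 -0.9 -0.5]  in goal axes [1.8 0.9 0.5]
k 180 turn tool [-0.001 -0.002 -0.002]
  TCP shift in tool axes now mm [ 1.8 -0.9 -0.5]  in goal axes [ 1.8 -0.9 -0.5]
tip station [  61.7 -120.1   24.8] t 4.25 F [1.4  0.31 0.66] grip 0.999
k 0 turn tool [ 3.14e+00 -4.00e-03  3.00e-03]
  TCP shift in tool axes now mm [  1.8 -63.6 -48.5]  in goal axes [ 1.8 63.5 48.6]
k 180 turn tool [-0.001 -0.002 -0.002]
  TCP shift in tool axes now mm [  1.8 -63.6 -48.5]  in goal axes [  1.8 -63.5 -48.6]
```

View pics/side2.png

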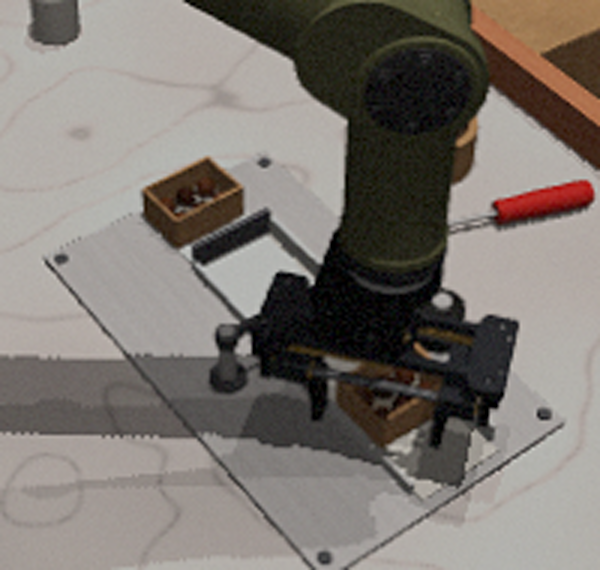

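View pics/scene2.png

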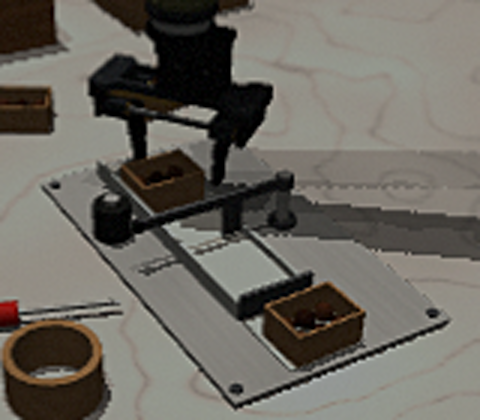

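```bash
python3 -m creep '[[2,-5.5,-4.0,0,0,0,87],[0,-5.5,-4.2,0,0,0,87],[0,-5.5,-4.2,0,0,0,87],[0,-5.5,-4.2,0,0,0,87],[0,-5.5,-4.2,0,0,0,87]]' && python3 -m creep '[[0,-5.5,-4.2,0,0,0,87],[0,-5.5,-4.2,0,0,0,87],[0,-5.5,-4.2,0,0,0,87],[0,-5.5,-4.2,0,0,0,87],[0,-5.5,-4.2,0,0,0,87]]' && python3 -c "
from h import *
from bench import monitor,get_image
st=monitor.get_state();plan(st,61,-30,23,127.5)
for n in ['side','scene']:
    d=get_image(n);np.savez(f'pics/{n}3.npz',**d)
    o,sz=((150,130),(200,190)) if n=='side' else ((195,100),(160,140))
    a=d['img'][o[1]:o[1]+sz[1],o[0]:o[0]+sz[0],::-1];cv2.imwrite(f'pics/{n}3.png',cv2.resize(a,None,fx=3,fy=3,interpolation=cv2.INTER_CUBIC))
"
```

```text
time: 4.85
position: [0.5261, -0.1583, 0.2031]
tool_rot: [1.816, 0.662, -1.814]
ft_force: [0.6, -1.3, 1.9]
grip_width: 1.002
time: 5.35
position: [0.5242, -0.1242, 0.2028]
tool_rot: [1.815, 0.662, -1.814]
ft_force: [0.4, -4.4, 1.3]
grip_width: 0.999
tip station [ 60.  -51.   20.8] t 5.35 F [ 0.4  -4.44  1.29] grip 0.999
k 0 turn tool [ 3.14e+00 -2.00e-03 -0.00e+00]
  TCP shift in tool axes now mm [ -2.2 -15.8 -13.5]  in goal axes [-2.2 15.7 13.5]
k 180 turn tool [-0.002  0.    -0.001]
  TCP shift in tool axes now mm [ -2.2 -15.8 -13.5]  in goal axes [ -2.2 -15.7 -13.5]
```

View pics/side3.png

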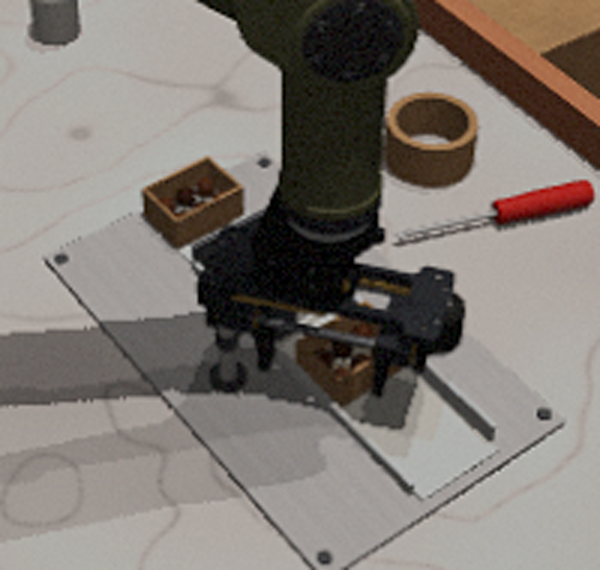

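View pics/scene3.png

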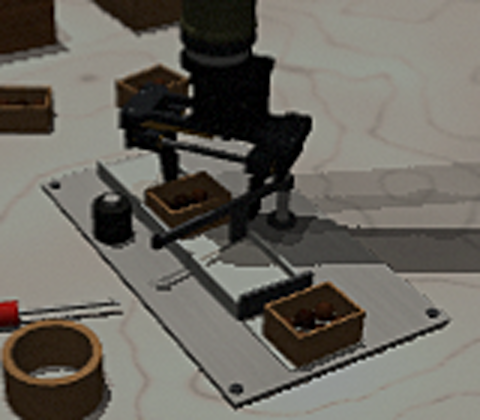

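```bash
python3 -m creep '[[-1,-5,-4.6,0,0,0,87],[-1,-5,-4.6,0,0,0,87],[0,-5.5,-4.2,0,0,0,87],[0,-5.5,-4.2,0,0,0,87],[0,-5.5,-4.2,0,0,0,87]]' && python3 -c "
from h import *
from bench import monitor,get_image
st=monitor.get_state();plan(st,61,20,23,127.5)
for n in ['side','scene']:
    d=get_image(n);np.savez(f'pics/{n}4.npz',**d)
    o,sz=((150,130),(200,190)) if n=='side' else ((195,100),(160,140))
    a=d['img'][o[1]:o[1]+sz[1],o[0]:o[0]+sz[0],::-1];cv2.imwrite(f'pics/{n}4.png',cv2.resize(a,None,fx=3,fy=3,interpolation=cv2.INTER_CUBIC))
"
```

```text
time: 5.95
position: [0.524, -0.0895, 0.205]
tool_rot: [1.816, 0.662, -1.814]
ft_force: [2.0, -4.2, -0.6]
grip_width: 0.999
tip station [ 61.5 -16.1  23. ] t 5.95 F [ 2.   -4.22 -0.56] grip 0.999
k 0 turn tool [ 3.14e+00 -2.00e-03  1.00e-03]
  TCP shift in tool axes now mm [ -0.1 -28.8 -21.6]  in goal axes [-0.  28.8 21.7]
k 180 turn tool [-0.002 -0.001 -0.001]
  TCP shift in tool axes now mm [ -0.1 -28.8 -21.6]  in goal axes [ -0.  -28.8 -21.7]
```

View pics/side4.png

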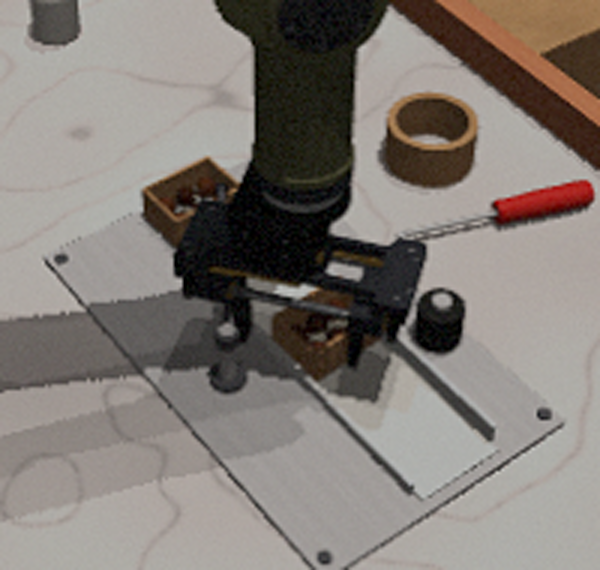

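View pics/scene4.png

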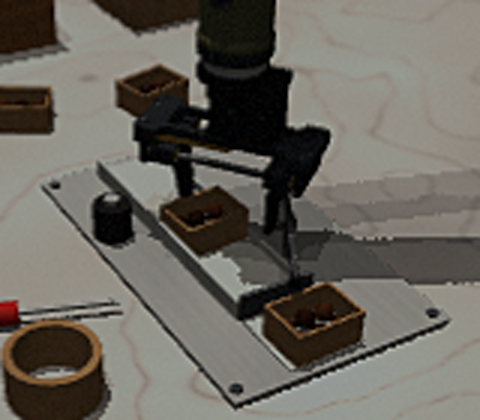

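```bash
python3 -m creep '[[0,-5.5,-4.2,0,0,0,87],[0,-5.5,-4.2,0,0,0,87],[0,-5.5,-4.2,0,0,0,87],[0,-5.5,-4.2,0,0,0,87],[0,-5.5,-4.2,0,0,0,87]]' && python3 -m creep '[[0,-5.5,-4.2,0,0,0,87],[0,-5.5,-4.2,0,0,0,87],[0,-5.5,-4.2,0,0,0,87],[0,-5.5,-4.2,0,0,0,87],[0,-5.5,-4.2,0,0,0,87]]' && python3 -c "
from h import *
from bench import monitor,get_image
st=monitor.get_state();plan(st,61,92,23,127.5)
for n in ['side','scene']:
    d=get_image(n);np.savez(f'pics/{n}5.npz',**d)
    o,sz=((150,130),(200,190)) if n=='side' else ((195,100),(160,140))
    a=d['img'][o[1]:o[1]+sz[1],o[0]:o[0]+sz[0],::-1];cv2.imwrite(f'pics/{n}5.png',cv2.resize(a,None,fx=3,fy=3,interpolation=cv2.INTER_CUBIC))
"
```

```text
time: 6.55
position: [0.5221, -0.0545, 0.2048]
tool_rot: [1.815, 0.664, -1.815]
ft_force: [0.7, -2.7, 1.2]
grip_width: 1.003
time: 7.05
position: [0.5203, -0.0201, 0.2048]
tool_rot: [1.815, 0.663, -1.815]
ft_force: [1.6, -3.4, 1.7]
grip_width: 1.002
tip station [61.  53.5 22.8] t 7.05 F [ 1.58 -3.4   1.71] grip 1.002
k 0 turn tool [3.14 0.   0.  ]
  TCP shift in tool axes now mm [ -0.2 -30.6 -23.4]  in goal axes [-0.2 30.6 23.5]
k 180 turn tool [-0.002 -0.     0.   ]
  TCP shift in tool axes now mm [ -0.2 -30.6 -23.4]  in goal axes [ -0.2 -30.6 -23.5]
```

View pics/side5.png

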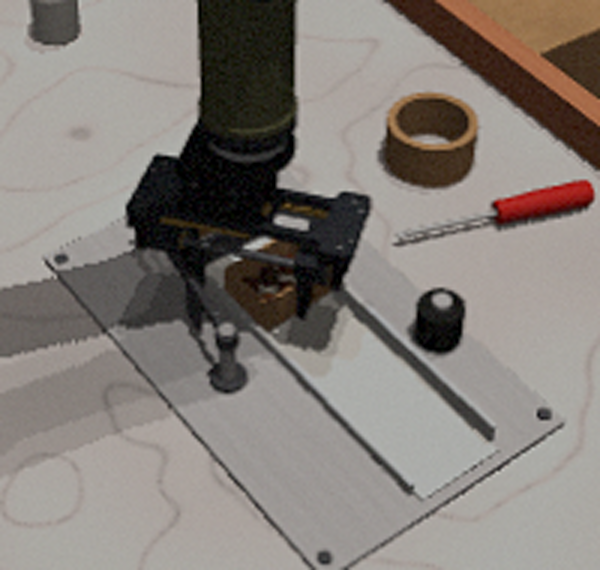

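View pics/scene5.png

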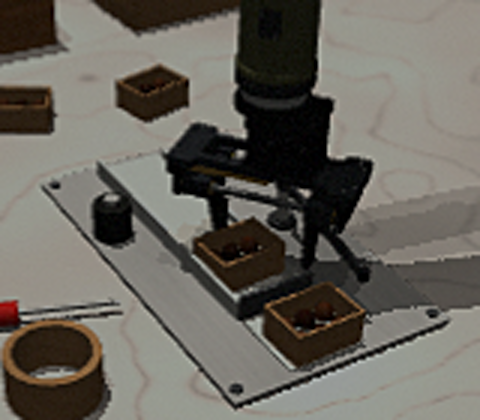

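```bash
python3 -m creep '[[0,-5.5,-4.2,0,0,0,87],[0,-5.5,-4.2,0,0,0,87],[0,-5.5,-4.2,0,0,0,87],[0,-5.5,-4.2,0,0,0,87],[0,-1.6,-1.2,0,0,0,87]]' && python3 -m creep '[[0,-1.6,-1.2,0,0,0,87],[0,-1.6,-1.2,0,0,0,87]]'&& python3 -m creep '[[0,-1.6,-1.2,0,0,0,87],[0,0,0,0,0,0,87]]'; python3 -c "
from h import *
from bench import monitor,get_image
st=monitor.get_state();plan(st,61,93,23,127.5)
for n in ['side','scene']:
    d=get_image(n);np.savez(f'pics/{n}6.npz',**d)
    o,sz=((150,130),(200,190)) if n=='side' else ((195,100),(160,140))
    a=d['img'][o[1]:o[1]+sz[1],o[0]:o[0]+sz[0],::-1];cv2.imwrite(f'pics/{n}6.png',cv2.resize(a,None,fx=3,fy=3,interpolation=cv2.INTER_CUBIC))
"
```

```text
time: 7.65
position: [0.5188, 0.0103, 0.2046]
tool_rot: [1.814, 0.665, -1.814]
ft_force: [0.3, -1.5, 0.3]
grip_width: 0.997
time: 7.85
position: [0.5186, 0.013, 0.2047]
tool_rot: [1.815, 0.663, -1.815]
ft_force: [0.4, -1.2, -0.9]
grip_width: 1.0
time: 8.05
position: [0.5185, 0.0153, 0.2047]
tool_rot: [1.815, 0.664, -1.815]
ft_force: [1.6, -0.4, -0.7]
grip_width: 1.002
tip station [60.8 88.9 22.7] t 8.05 F [ 1.6  -0.37 -0.71] grip 1.002
k 0 turn tool [3.14e+00 1.00e-03 0.00e+00]
  TCP shift in tool axes now mm [-0.3 -3.2 -2.6]  in goal axes [-0.3  3.2  2.6]
k 180 turn tool [-0.001 -0.     0.   ]
  TCP shift in tool axes now mm [-0.3 -3.2 -2.6]  in goal axes [-0.3 -3.2 -2.6]
```

View pics/scene6.png

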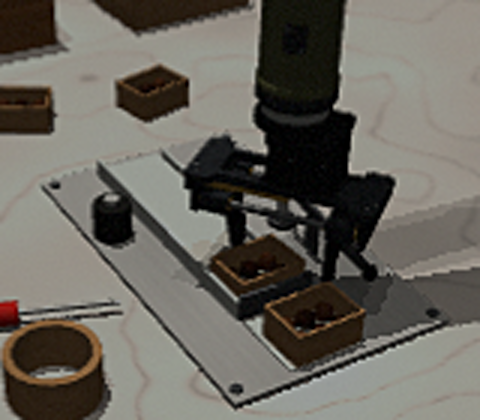

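```bash
python3 -m creep '[[0,-1.2,-0.9,0,0,0,87],[0,-1.2,-0.9,0,0,0,87]]'; python3 -m creep '[[0,-0.8,-0.6,0,0,0,87],[0,0,0,0,0,0,87]]';python3 -c "
from h import *
from bench import monitor
plan(monitor.get_state(),61,93,23)"
```

```text
time: 8.35
position: [0.5184, 0.0177, 0.2048]
tool_rot: [1.815, 0.663, -1.815]
ft_force: [0.0, -4.4, 0.9]
grip_width: 0.999
time: 8.55
position: [0.5181, 0.0181, 0.2047]
tool_rot: [1.814, 0.662, -1.816]
ft_force: [-0.3, -4.7, 1.5]
grip_width: 1.0
tip station [60.5 91.5 22.7] t 8.55 F [-0.33 -4.66  1.52] grip 1.0
```

```bash
python3 -m creep '[[0,-0.8,-0.6,0,0,0,87],[0,0,0,0,0,0,87]]'; python3 -m creep '[[0,-0.8,-0.6,0,0,0,87],[0,0,0,0,0,0,87]]';python3 -c "
from h import *
from bench import monitor
plan(monitor.get_state(),61,93,23)"
```

```text
time: 8.75
position: [0.518, 0.0185, 0.2046]
tool_rot: [1.814, 0.661, -1.817]
ft_force: [-1.0, -6.2, 1.8]
grip_width: 1.0
time: 8.95
position: [0.5178, 0.0188, 0.2046]
tool_rot: [1.814, 0.659, -1.818]
ft_force: [-0.9, -7.8, 2.1]
grip_width: 0.999
tip station [60.1 91.9 22.6] t 8.95 F [-0.85 -7.8   2.07] grip 0.999
```

```bash
python3 -c "
from h import *
from bench import get_image
d=get_image('scene');np.savez('pics/scene7.npz',**d)
o,sz,s=(240,150),(100,75),7
a=cv2.resize(d['img'][o[1]:o[1]+sz[1],o[0]:o[0]+sz[0],::-1],None,fx=s,fy=s,interpolation=cv2.INTER_CUBIC)
q=(proj(d,W([[52,64,46],[128,64,46],[128,120,46],[52,120,46]]))-o+.5)*s-.5
cv2.polylines(a,[np.round(q).astype(int)],True,(0,255,0),1)
cv2.imwrite('pics/scene7.png',a)"
```

```text
(no output)
```

View pics/scene7.png

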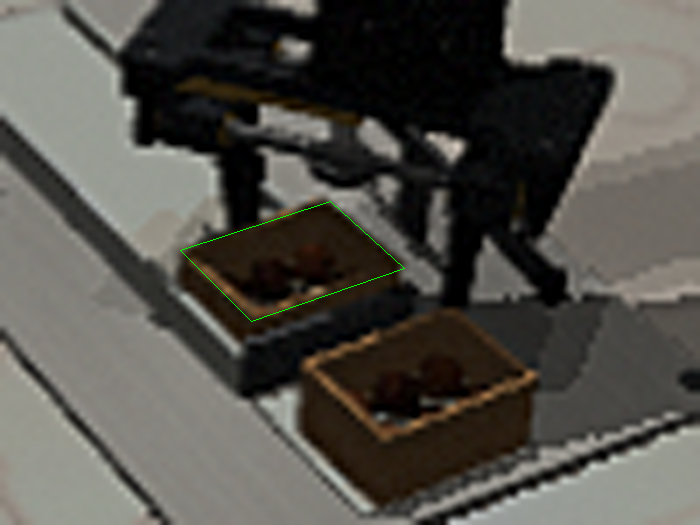

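```bash
python3 -m creep '[[0,3,2.3,0,0,0,87],[0,6,4.6,0,0,0,87],[0,10,7.7,0,0,0,87],[0,10,7.7,0,0,0,87],[0,10,7.7,0,0,0,87]]' && python3 -m creep '[[0,10,7.7,0,0,0,87],[0,10,7.7,0,0,0,87],[0,10,7.7,0,0,0,87],[0,10,7.7,0,0,0,87],[0,10,7.7,0,0,0,87]]' && python3 -m creep '[[0,10,7.7,0,0,0,87],[0,10,7.7,0,0,0,87],[0,10,7.7,0,0,0,87],[0,10,7.7,0,0,0,87],[0,10,7.7,0,0,0,87]]';python3 -c "
from h import *
from bench import monitor
plan(monitor.get_state(),61,-80,23,127.5)"
```

```text
time: 9.5
position: [0.5206, -0.0293, 0.2049]
tool_rot: [1.816, 0.663, -1.815]
ft_force: [0.6, 0.7, 0.7]
grip_width: 1.004
time: 10.0
position: [0.5232, -0.0924, 0.2047]
tool_rot: [1.815, 0.663, -1.815]
ft_force: [-0.6, -0.4, 0.3]
grip_width: 0.997
time: 10.5
position: [0.5261, -0.1553, 0.2047]
tool_rot: [1.815, 0.664, -1.815]
ft_force: [0.1, -0.0, -0.8]
grip_width: 1.003
tip station [ 60.2 -81.9  22.7] t 10.5 F [ 0.06 -0.03 -0.83] grip 1.003
k 0 turn tool [ 3.14  0.   -0.  ]
  TCP shift in tool axes now mm [-0.3 -1.  -1.7]  in goal axes [-0.3  1.   1.7]
k 180 turn tool [-0.001  0.     0.   ]
  TCP shift in tool axes now mm [-0.3 -1.  -1.7]  in goal axes [-0.3 -1.  -1.7]
```

```bash
python3 -m creep '[[-30,0,0,0,0,0,87],[-45,0,0,0,0,0,87],[-45,0,0,0,0,0,87],[-45,0,0,0,0,0,87],[-20,0,0,0,0,0,87]]' && python3 -m creep '[[0,0,0,0,0,0,87],[0,0,0,0,0,0,87],[0,0,0,0,0,0,87],[0,0,0,0,0,0,87],[0,0,0,0,0,0,87]]';python3 -c "
from h import *
from bench import monitor,get_image
plan(monitor.get_state(),61,-80,23)
for n,s in(('side',4),('scene',5)):
    d=get_image(n);np.savez(f'pics/{n}8.npz',**d)
    o,sz=((150,160),(200,150)) if n=='side' else ((195,130),(160,120))
    a=cv2.resize(d['img'][o[1]:o[1]+sz[1],o[0]:o[0]+sz[0],::-1],None,fx=s,fy=s,interpolation=cv2.INTER_CUBIC)
    for P,c in(([[52,64,46],[128,64,46],[128,120,46],[52,120,46]],(0,255,0)),([[0,0,66],[182,0,66]],(0,255,255))):
        q=(proj(d,W(P))-o+.5)*s-.5
        cv2.polylines(a,[np.round(q).astype(int)],True,c,1)
    cv2.imwrite(f'pics/{n}8.png',a)
"
```

```text
time: 11.0
position: [0.5268, -0.1556, 0.3944]
tool_rot: [1.82, 0.66, -1.809]
ft_force: [-0.3, -0.4, 0.1]
grip_width: 1.003
time: 11.5
position: [0.5258, -0.1542, 0.3886]
tool_rot: [1.813, 0.664, -1.817]
ft_force: [-1.1, -0.7, 0.1]
grip_width: 1.002
tip station [ 59.7 -80.7 206.6] t 11.5 F [-1.11 -0.69  0.07] grip 1.002
```

View pics/side8.png

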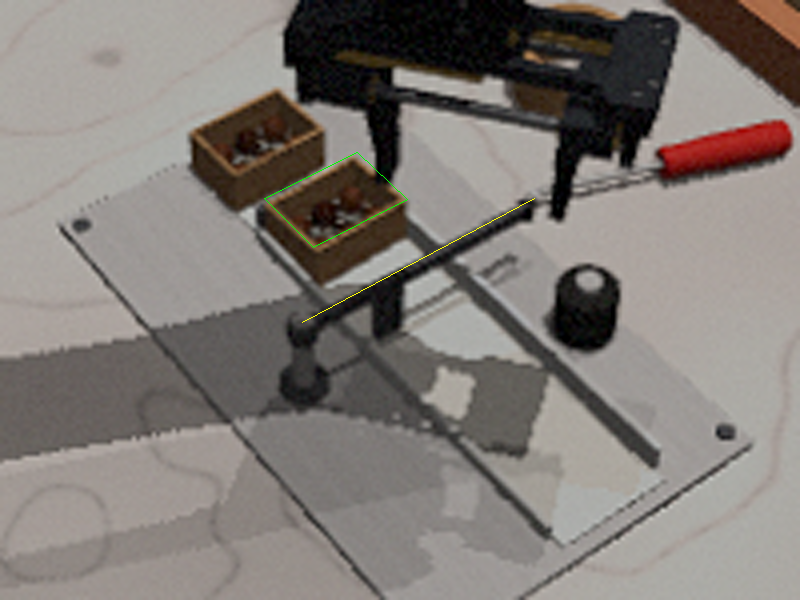

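View pics/scene8.png

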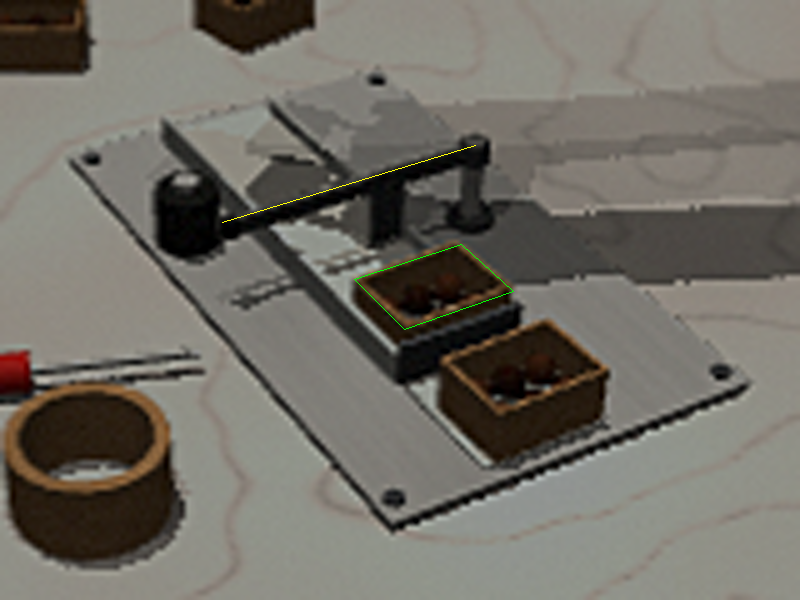

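```bash
python3 -m creep '[[0,0,0,0,0,0,87],[0,0,0,0,0,0,87],[0,0,0,0,0,0,87],[0,0,0,0,0,0,87],[0,0,0,0,0,0,87]]'; python3 -c "
from h import *
from bench import get_image,ctrl
a=load('pics/scene0.npz')['img'];b=get_image('scene')['img'];c=load('pics/scene8.npz')['img']
f=lambda i:(cv2.cvtColor(i,cv2.COLOR_RGB2GRAY)[150:182,236:262]<45)
g=lambda i:np.argwhere(f(i)).mean(0)
print('bar outer end dark centroid start/now',g(a),g(b),'tray diff', np.abs(b[170:215,255:320].astype(int)-c[170:215,255:320]).mean())
print(ctrl.close_job())"
```

```text
time: 12.1
position: [0.5261, -0.1543, 0.3898]
tool_rot: [1.815, 0.663, -1.815]
ft_force: [1.3, 0.3, 1.0]
grip_width: 0.999
bar outer end dark centroid start/now [14.02636917 12.15212982] [20.69942197 10.68208092] tray diff 1.6998290598290597
the job is handed in; nothing more can be done
None
```

The tray was fed home and the gate is shut behind it. I handed the job in at about 12 s; it gives no verdict, so the result rests on the checks below.

**What I did:** With the fingers fully open and the jaw turned diagonally across the station, one finger ran in the lane and swung the gate's bar. The other finger followed about 80 mm behind and pushed the tray's rear. I then backed both fingers straight upstream so the gate followed them shut, and lifted clear.

**Last checks:**
- **Tray home:** in the last push the force rose from about 1 N to 8 N with almost no movement. The tray's rim matched the predicted home outline in the scene view, to within the few pixels of calibration offset seen from the start in the side view.
- **Gate shut:** in both final pictures the bar lies where it lay in the first ones, across the chute.
- **Bystanders:** those visible in the final pictures look unmoved. The grease jar and one waiting tray were outside those cropped views.
- **Robot clear:** the fingertips were about 200 mm above the table, with only noise-level force.

**A check that disagreed:** a numeric comparison of the gate bar's dark area before and after differed by about 7 px. Its window also held the tray at the start, so it is not a valid comparison, and I relied on the pictures for the gate. I had no direct reading of gate-to-tray contact. The geometry and pictures showed the stop plate swung clear before the tray reached it.

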